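Start a reading on the repair bench

ROBOT

A 6-joint arm with a two-finger parallel gripper is mounted at the origin on the work surface. World frame = base frame: x ahead of the robot, y to its left, z up, the work surface at z = 0. Lengths are in m, angles in rad, forces in N, time in s.
With the tool pointing down it reaches from about 0.35 to 0.775 m from the base axis. Payload 5.5 kg.
Tool frame: the origin (TCP) lies midway between the tips of the shut fingers; the grasp point (between the pads) lies 19 mm behind it; z points along the fingers, y is the direction in which the jaws open and shut (so a half turn about z gives the same grasp; the last joint's range is limited). The gripper opens to 85 mm and grips with 20 to 120 N. Pads are 22 mm wide; open, the fingers measure 114 mm over their backs; the gripper's body (76 mm by 85 mm) begins 54 mm behind the grasp point. The pads swing forward as they close: fully open they stand 13 mm farther back than shut.
Start: joints at [-1.456, 0.313, 0.046, 1.304, 0, 1.431], TCP at [0.145, -0.556, 0.231] pointing down, gripper open.
Joint ranges: [-2.76, 2.76], [-0.86, 1.69], [-1.03, 1.26], [-2.2, 2.34], [-1.47, 1.5], [-3.14, 3.14]. Speed limits (rad/s): [2.57, 2.57, 3.14, 3.14, 3.14, 3.14].

INTERFACE

Orientations are given as a unit quaternion [w, x, y, z].
In Python, from workcell import env gives the robot as it stands.
- The arm moves only by the shell command python3 -m creep 'ROWS' [OPENING] [FORCE]. ROWS is JSON, a list of rows, each a list of 6 numbers: the shift along the tool's x, y, z in m, then the turn, a rotation vector about the tool's x, y, z in degrees. A call has exactly 8 rows; each row is the pose to reach, as a shift and turn from the pose commanded when the call began, along the tool's axes at that moment; what a row does not reach only later rows make up. A row lasts 1/10 s, in which the tool goes at most 50 mm and 8.59 degrees, less where a joint would pass 70% of its speed; a pose out of reach is approached as far as the arm can. A call with a gripper value outside its range is refused whole. OPENING is the finger opening in m, from 0 to 0.0854, set as the call begins (- or left out, the last holds). The fingers move at their own pace and stop on an object; FORCE is the grip in N (left out, the last holds). Time passes only in rows, so rows that repeat a pose let the fingers close, or fill a call up. It gives the time, the measured TCP pose, the force and the opening at its end, in the units of the state.
- env.get_state(): the state, without advancing time (a new reading comes with each control period).
- env.read_camera(name): name is "scene" or "side" or "wrist"; returns (picture, depth): 480x640x3 uint8, blue, green, red; 480x640 float32, m along the optical axis (not along the pixel's ray), 0 where there is no reading.
- env.camera_params(name): a dict with "fx", "fy", "cx", "cy" (pixels), "position" and "orientation" of the camera in the world. Camera axes: x right, y up, looking along -z (the intrinsics and any distortion apply to the point x, -y, -z); pixel columns grow to the right and rows downward; lengths in m; the calibration is good to about 2 mm. A picture is of the moment at which its call begins: read the wrist's pose just before it. camera_params takes no time and is no camera call; for the wrist camera it gives the pose at the moment of the call.
- env.hand_in(): hands the job in, once; it reports no verdict.
The state is a dict: "clock": time; "joint_pos": joint angles; "qvel": joint speeds; "tau": joint torques, N m; "tcp_pos": TCP position; "orientation": TCP orientation; "wrist_force": force on the tool from outside, world axes, zero at the start; "ft_torque": the same for the moment, N m; "finger_gap": finger opening in m.
Only numpy, scipy, OpenCV 4.12 (cv2) and the standard library are available. Lean on these libraries where they do the work, as an engineer would, in place of code of your own. Each camera call takes 0.05 s, during which the arm holds its last target. There are 200 camera calls.

TASK

With closed fingers and without picking anything up, start a reading: first switch on the white socket block by pushing its rocker fully down at the end next to the socket, then push the meter's round key all the way in (it stays in), and then press the meter's long bar key fully down, hold it for about a second and let go. Keep to that order, do not press the square key, and leave everything standing where it is.

Things in the scene. Friction and masses are not known exactly. Their poses are not given: they have to be found in the camera images.
- socket_block: Loose white plastic mains socket block, 160 (x) x 84 (y) x 42 mm high, 0.8 kg. Origin: centre of its underside. On its top a black rocker (around x = -38 mm) and a round grey socket collar, 58 mm across and standing 2.5 mm above the top (centre at x = +40 mm). x points from the rocker to the socket, z up.
- rocker (a joint): Tilt of the block's black rocker, rad, about the block's y axis: -0.18 = off (the end next to the socket raised, the outer end down), +0.18 = fully on (the end next to the socket down, its half level). Starts off. It has no spring and stays where it is left; it moves at about 2 N pressed down at rocker_on_end. The rocker is 56 mm long (block's x), 27 mm wide, its two halves forming a shallow V (each 0.18 rad).
- rocker_on_end (a point): Point on the top face of the rocker's half next to the socket, 19 mm from the pivot towards the socket: push down here. It moves with the rocker: about 65 mm above the block's underside when off and 58 mm when fully on. A flat fingertip that reaches back beyond the pivot strikes the other half and stops the rocker short.
- rocker_pivot (a point): Point 16 mm above the block's top, straight above the rocker's pivot, at the middle of the rocker. Fixed to the block.
- meter: Loose grey bench meter lying flat, 160 (x) x 184 (y) x 50 mm high, 0.95 kg. Origin: centre of its underside. A black display bar, 10 mm high, runs along its +x side (from x = +16 mm on); three black keys stand in a row along y at x = -42 mm, 58 mm apart: round at y = +58 mm, square in the middle, bar at y = -58 mm. All key tops stand 14 mm above the case when up, 8 mm when fully in.
- round_key (a joint): Travel of the round key (28 mm across), m: 0 = out, 0.006 = fully in, pressed straight down. Starts out. About 2.5 N moves it; no spring, it stays in when let go.
- round_key_top (a point): Centre of the round key's top face; moves with the key.
- bar_key (a joint): Travel of the long bar key (46 mm along the meter's x, 18 mm wide), m: 0 = up, 0.006 = fully down. Sprung: 1.5 N to start, 4 N when fully down; it comes back up when let go.
- bar_key_top (a point): Centre of the bar key's top face; moves with the key.
- square_key (a joint): Travel of the square key (24 x 24 mm) between the other two, m: 0 = up, 0.006 = fully down. Sprung. Not to be pressed.
- decade_box: Loose bystander: grey box with four small black knobs on top, 120 (x) x 100 (y) x 50 mm high (66 mm with knobs), 0.6 kg. Origin: centre of its underside. The block, the meter and this box stand side by side in any order.
- hex_block: Loose bystander: dark steel hexagonal block, 40 mm across flats, 36 mm high. Origin: centre of its underside.
- solder_reel: Loose bystander: reel standing on its flange, 52 mm across, 42 mm high. Origin: centre of its underside.
- screw_jar: Loose bystander: glass jar with a steel cap, 48 mm across, 60 mm high. Origin: centre of its underside.

How it is judged:
By the outcome, as a careful person would: the job done as asked, in the order asked, and still so for the second after the job is handed in, with the robot touching nothing.
It also fails if it takes over 48 s, if anything falls off the work surface, if the arm or the gripper's body presses on something with over 40 N, if the wrist force passes 120 N, or if a joint passes its speed limit or range.

## Working session

There is one attempt and no reset: what is moved stays moved. The work goes in short steps, Python scripts to look and compute and a shell command to move; the robot and the scene stay as the last step left them, time stands still between calls to the robot, and variables do not carry over. Pictures are saved under pics/ and viewed, about 8 in all and at most 12, crops included, and the job is handed in when it is done.

```bash
ls; mkdir -p pics
cat > h.py <<'E'
from workcell import env
import numpy as np, cv2
from scipy.spatial.transform import Rotation as R
def rot(q): return R.from_quat([q[1],q[2],q[3],q[0]]).as_matrix()
def cloud(d,p):
    v,u=np.mgrid[:480,:640]
    c=np.stack([(u-p['cx'])/p['fx']*d,-(v-p['cy'])/p['fy']*d,-d],-1)
    return c@rot(p['orientation']).T+np.array(p['position'])
def ray(u,v,z,p):
    c=rot(p['orientation'])@np.array([(u-p['cx'])/p['fx'],-(v-p['cy'])/p['fy'],-1]); o=np.array(p['position'])
    return o+c*(z-o[2])/c[2]
E
python3 - <<'E'
from h import *
s=env.get_state(); print(s)
for n in ("scene","side"):
    p=env.camera_params(n); im,d=env.read_camera(n); print(n,p)
    cv2.imwrite(f"pics/{n}0.png",im); np.savez(f"{n}0.npz",d=d,im=im)
E
```

```text
pics
{'clock': 0.0, 'joint_pos': array([-1.45562697e+00,  3.14009983e-01,  4.49812750e-02,  1.30359795e+00,
       -1.15001511e-06,  1.43120030e+00]), 'qvel': array([ 3.60921860e-04,  5.32849644e-04, -9.80964205e-05,  1.04701304e-03,
        1.23344432e-03, -5.60729069e-05]), 'tau': array([ 3.25236499e-05, -4.80626750e+01,  2.98533851e+01,  1.95334491e-02,
       -1.26946256e-04, -3.53147335e-06]), 'tcp_pos': array([ 0.14484404, -0.55593167,  0.23040436]), 'orientation': array([-9.15105981e-04,  9.91897374e-01,  1.27038424e-01,  1.06019994e-05]), 'wrist_force': array([-0.24651248,  0.212667  ,  0.58629993]), 'ft_torque': array([ 0.0703923 ,  0.01816985, -0.03243906]), 'finger_gap': 0.08561180353045846}
scene {'fx': 493.31769989901386, 'fy': 493.31769989901386, 'cx': 315.5478213859899, 'cy': 242.85101206797478, 'position': array([ 1.3020243 , -0.2160279 ,  0.61827156]), 'orientation': array([0.70930973, 0.36067963, 0.2740368 , 0.54008679])}
side {'fx': 474.6519625002522, 'fy': 474.6519625002522, 'cx': 321.8097026620865, 'cy': 242.22202898130283, 'position': array([ 0.43068774, -0.66673122,  0.5610126 ]), 'orientation': array([ 0.88556032,  0.45450378, -0.05166541, -0.08086977])}
```

View pics/scene0.png

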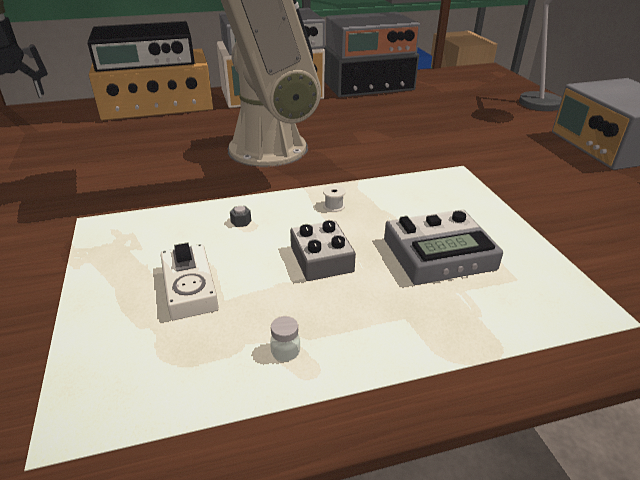

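View pics/side0.png

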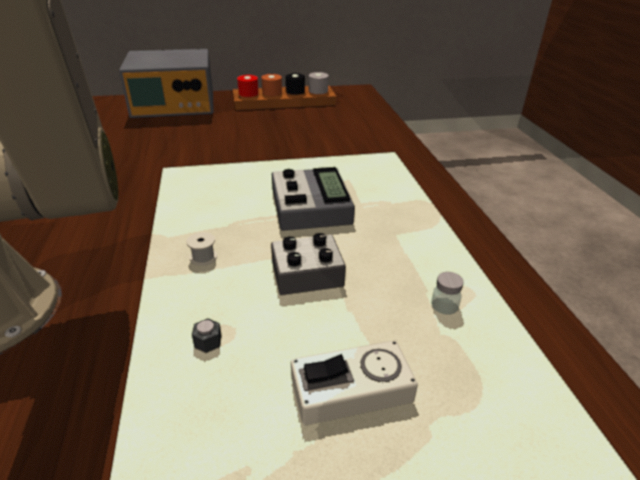

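Scene view: rocker at (183,255), socket at (189,284), and bar, square and round keys at (407,225), (433,220), (459,216). Side view: rocker (326,370), socket (380,364), bar (296,199), square (292,186), round (289,173). Next I measure these using both views.

Run:
```python
from h import *
seeds={'scene':dict(rocker=(183,250),sock=(189,284),bar=(407,224),sq=(433,219),rnd=(459,215)),
'side':dict(rocker=(326,370),sock=(380,364),bar=(296,199),sq=(292,186),rnd=(289,173))}
zt=dict(rocker=.058,sock=.0445,bar=.064,sq=.064,rnd=.064)
for n in seeds:
    f=np.load(n+'0.npz'); im=f['im'];d=f['d'];p=env.camera_params(n);P=cloud(d,p)
    for k,(u,v) in seeds[n].items():
        print(n,k,'ray',ray(u,v,zt[k],p).round(3),'depth',P[v-1:v+2,u-1:u+2].reshape(-1,3).mean(0).round(3))
    for k,(lo,hi) in dict(block=(.036,.0455),meter=(.045,.054)).items():
        m=(P[...,2]>lo)&(P[...,2]<hi)&(d>0)
        s=seeds[n]['sock' if k=='block' else 'sq']; c=ray(*s,.05,p)
        m&=np.hypot(P[...,0]-c[0],P[...,1]-c[1])<.17
        nn,l,st,ce=cv2.connectedComponentsWithStats(m.astype(np.uint8))
        i=1+np.argmax(st[1:,4]); q=P[l==i][:,:2]
        r=cv2.minAreaRect(q.astype(np.float32)*1000); print(n,k,st[i,4],r)
```

```text
scene rocker ray [ 0.518 -0.258  0.058] depth [ 0.518 -0.258  0.058]
scene sock ray [ 0.604 -0.255  0.044] depth [ 0.682 -0.251  0.108]
scene bar ray [0.557 0.181 0.064] depth [0.557 0.181 0.064]
scene sq ray [0.554 0.24  0.064] depth [0.555 0.24  0.064]
scene rnd ray [0.555 0.298 0.064] depth [0.555 0.298 0.064]
scene block 2114 ((563.1520385742188, -257.61981201171875), (160.62648010253906, 83.98127746582031), 3.143258810043335)
scene meter 2402 ((592.5084228515625, 243.18429565429688), (160.79457092285156, 185.4673309326172), 0.31949204206466675)
side rocker ray [ 0.524 -0.264  0.058] depth [ 0.523 -0.265  0.059]
side sock ray [ 0.602 -0.256  0.044] depth [ 0.601 -0.257  0.046]
side bar ray [0.548 0.173 0.064] depth [0.549 0.177 0.062]
side sq ray [0.548 0.229 0.064] depth [0.548 0.231 0.063]
side rnd ray [0.55  0.29  0.064] depth [0.55  0.291 0.064]
side block 4425 ((561.4913330078125, -259.4841613769531), (159.6002960205078, 85.67699432373047), 3.0966973304748535)
side meter 1771 ((589.3790283203125, 239.5318603515625), (184.45965576171875, 158.5125732421875), 89.6671142578125)
```

```bash
python3 -m creep '[[0.03,-0.012,0,0,0,0],[0.07,-0.028,0,0,0,0],[0.11,-0.045,0,0,0,0],[0.155,-0.063,0,0,0,0],[0.2,-0.081,0,0,0,0],[0.245,-0.099,0,0,0,0],[0.29,-0.118,0,0,0,0],[0.32,-0.13,0,0,0,0]]' 0 40
python3 -m creep '[[0.03,-0.012,0,0,0,2],[0.06,-0.024,0,0,0,4],[0.09,-0.036,0,0,0,7],[0.115,-0.046,0,0,0,9],[0.13,-0.053,0,0,0,11],[0.14,-0.057,0,0,0,11.5],[0.14,-0.057,0,0,0,11.5],[0.14,-0.057,0,0,0,11.5]]'
python3 - <<'E'
from h import *
s=env.get_state(); p=env.camera_params("wrist"); im,d=env.read_camera("wrist")
print(s['clock'],s['tcp_pos'],s['orientation'],s['finger_gap'],s['wrist_force'],p)
cv2.imwrite("pics/w1.png",im); P=cloud(d,p); np.savez('w1.npz',P=P,d=d,im=im)
m=(P[...,2]>.036)&(P[...,2]<.0455)&(d>.08)
n,l,st,c=cv2.connectedComponentsWithStats(m.astype(np.uint8));i=1+np.argmax(st[1:,4])
print(cv2.minAreaRect(P[l==i][:,:2].astype(np.float32)*1000))
E
```

```text
clock: 0.9
tcp_pos: [0.4237, -0.3475, 0.231]
orientation: [-0.0, 0.992, 0.128, -0.0]
wrist_force: [0.9, -0.5, -0.2]
finger_gap: -0.0001
clock: 1.7
tcp_pos: [0.5425, -0.2598, 0.231]
orientation: [-0.0, 1.0, 0.027, -0.0]
wrist_force: [0.7, -0.1, -0.7]
finger_gap: 0.0003
1.7 [ 0.54248555 -0.25978214  0.23099846] [-2.60303385e-05  9.99628010e-01  2.72703497e-02 -4.11867714e-04] 0.0003413625768426539 [ 0.74195143 -0.08492918 -0.74790974] {'fx': 359.87172781444514, 'fy': 359.87172781444514, 'cx': 319.0251564112486, 'cy': 236.99914624223393, 'position': array([ 0.61210345, -0.25590889,  0.3741568 ]), 'orientation': array([ 0.71919327, -0.09970917,  0.09422908, -0.68113142])}
((563.6383056640625, -258.1891784667969), (160.4176025390625, 84.118408203125), 3.3022098541259766)
```

View pics/w1.png

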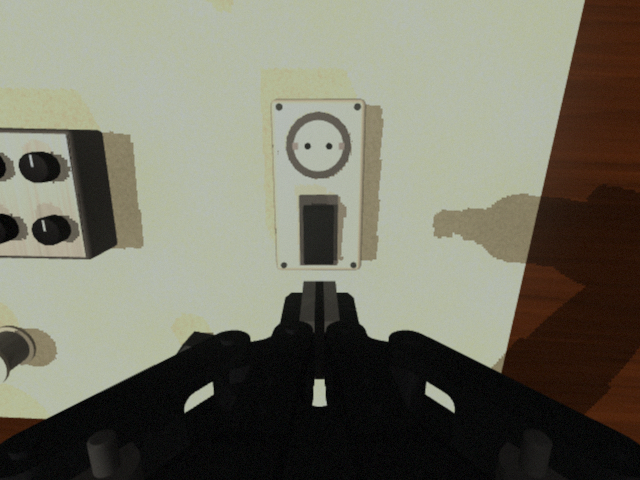

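The wrist view shows the rocker at (320,235) and the socket at (318,146), aligned with the tool. All three views agree on the block to within about 2 mm, so I descend.

```bash
python3 -m creep '[[0.002,0,0.03,0,0,0],[0.0025,0,0.06,0,0,0],[0.0025,0,0.09,0,0,0],[0.0025,0,0.12,0,0,0],[0.0025,0,0.14,0,0,0],[0.0025,0,0.15,0,0,0],[0.0025,0,0.151,0,0,0],[0.0025,0,0.151,0,0,0]]'
python3 -m creep '[[0,0,0.003,0,0,0],[0,0,0.006,0,0,0],[0,0,0.009,0,0,0],[0,0,0.012,0,0,0],[0,0,0.015,0,0,0],[0,0,0.018,0,0,0],[0,0,0.02,0,0,0],[0,0,0.021,0,0,0]]'
```

```text
clock: 2.55
tcp_pos: [0.5456, -0.2601, 0.0811]
orientation: [0.0, 1.0, 0.027, 0.0]
wrist_force: [0.4, -0.5, -0.8]
finger_gap: -0.0003
clock: 3.35
tcp_pos: [0.5458, -0.2597, 0.0594]
orientation: [0.0, 1.0, 0.027, 0.0]
wrist_force: [1.4, 0.2, 1.2]
finger_gap: -0.0001
```

```bash
python3 -m creep '[[0,0,0.0005,0,0,0],[0,0,0.001,0,0,0],[0,0,0.0015,0,0,0],[0,0,0.002,0,0,0],[0,0,0.002,0,0,0],[0,0,0.002,0,0,0],[0,0,0.002,0,0,0],[0,0,0.002,0,0,0]]'
```

```text
clock: 4.15
tcp_pos: [0.5454, -0.2595, 0.0579]
orientation: [0.0, 1.0, 0.027, 0.0]
wrist_force: [-0.1, -0.0, 5.8]
finger_gap: 0.0001
```

Force is rising at z≈58 mm, which is the expected end stop. I push slightly more to confirm it is hard.

```bash
python3 -m creep '[[0,0,0.0005,0,0,0],[0,0,0.001,0,0,0],[0,0,0.0015,0,0,0],[0,0,0.0015,0,0,0],[0,0,0.0015,0,0,0],[0,0,0.0015,0,0,0],[0,0,0.0015,0,0,0],[0,0,0.0015,0,0,0]]'
```

```text
clock: 4.95
tcp_pos: [0.5455, -0.2596, 0.0578]
orientation: [0.001, 1.0, 0.027, 0.0]
wrist_force: [-2.7, 2.0, 13.6]
finger_gap: -0.0001
```

```bash
python3 -m creep '[[0,0,-0.01,0,0,0],[0,0,-0.03,0,0,0],[0,0,-0.06,0,0,0],[0,0,-0.1,0,0,0],[0,0,-0.13,0,0,0],[0,0,-0.15,0,0,0],[0,0,-0.15,0,0,0],[0,0,-0.15,0,0,0]]'
python3 - <<'E'
from h import *
p=env.camera_params("wrist"); im,d=env.read_camera("wrist"); P=cloud(d,p)
c=np.array([.5636,-.2582]);a=np.radians(3.2);q=(P[...,:2]-c)@np.array([[np.cos(a),-np.sin(a)],[np.sin(a),np.cos(a)]])
for x in range(-64,-8,4):
    m=(abs(q[...,0]*1000-x)<2)&(abs(q[...,1])<.01)&(d>.08); print(x,m.sum(),np.median(P[...,2][m]).round(4) if m.any() else None)
m=(P[...,2]>.036)&(P[...,2]<.0455)&(d>.08)
n,l,st,_=cv2.connectedComponentsWithStats(m.astype(np.uint8));i=1+np.argmax(st[1:,4])
print(cv2.minAreaRect(P[l==i][:,:2].astype(np.float32)*1000)); print(env.get_state()['tcp_pos'])
E
```

```text
clock: 5.75
tcp_pos: [0.5451, -0.2593, 0.2053]
orientation: [-0.0, 1.0, 0.027, -0.0]
wrist_force: [0.2, -0.6, 0.1]
finger_gap: 0.0002
-64 0 None
-60 107 0.0668
-56 122 0.0657
-52 115 0.0641
-48 120 0.0626
-44 114 0.0613
-40 116 0.0596
-36 113 0.0585
-32 106 0.0581
-28 230 0.2426
-24 509 0.2529
-20 396 0.2437
-16 369 0.2435
-12 884 0.2305
((564.2283325195312, -258.0965576171875), (157.74966430664062, 84.1568832397461), 3.205629587173462)
[ 0.54462064 -0.25900838  0.20439861]
```

The rocker is on: the inner half is level at 58 mm and the outer half is raised with a slope of 0.35. The block hasn't moved. Now to the meter, stopping short in x so the wrist camera sees the keys.

```bash
python3 -m creep '[[0,-0.03,0,0,0,0.5],[0,-0.07,0,0,0,1],[0,-0.11,0,0,0,1.5],[0,-0.155,0,0,0,2],[0,-0.2,0,0,0,2.5],[-0.002,-0.245,0,0,0,3],[-0.004,-0.285,0,0,0,3.1],[-0.006,-0.315,0,0,0,3.1]]'
python3 -m creep '[[-0.005,-0.03,0,0,0,0],[-0.01,-0.07,0,0,0,0],[-0.02,-0.11,0,0,0,0],[-0.03,-0.15,0,0,0,0],[-0.045,-0.185,0,0,0,0],[-0.055,-0.21,0,0,0,0],[-0.055,-0.21,0,0,0,0],[-0.055,-0.21,0,0,0,0]]'
python3 - <<'E'
from h import *
s=env.get_state(); p=env.camera_params("wrist"); im,d=env.read_camera("wrist"); P=cloud(d,p)
print(s['clock'],s['tcp_pos'])
cv2.imwrite("pics/w2.png",im)
m=(P[...,2]>.045)&(P[...,2]<.054)&(d>.08)
n,l,st,_=cv2.connectedComponentsWithStats(m.astype(np.uint8));i=1+np.argmax(st[1:,4])
print(cv2.minAreaRect(P[l==i][:,:2].astype(np.float32)*1000))
m=((P[...,2]>.061)&(P[...,2]<.068)&(d>.08)&(P[...,0]<.59)).astype(np.uint8)
n,l,st,ce=cv2.connectedComponentsWithStats(m)
for i in range(1,n):
    if st[i,4]>80: q=P[l==i]; print(st[i],ce[i].round(),cv2.minAreaRect(q[:,:2].astype(np.float32)*1000),np.median(q[:,2]))
E
```

```text
clock: 6.6
tcp_pos: [0.5205, 0.0571, 0.2038]
orientation: [-0.0, 1.0, 0.001, -0.002]
wrist_force: [1.1, -0.2, -0.6]
finger_gap: -0.0001
clock: 7.4
tcp_pos: [0.4813, 0.124, 0.206]
orientation: [-0.02, 0.999, 0.034, -0.001]
wrist_force: [0.4, 0.3, -0.2]
finger_gap: -0.0002
7.4 [0.48130811 0.12403296 0.20597045]
((579.5926513671875, 242.75393676757812), (182.87623596191406, 133.9261474609375), 89.6628189086914)
[ 441   97   37   37 1017] [459. 115.] ((571.5048217773438, 31.51827049255371), (25.011472702026367, 25.039003372192383), 48.069461822509766) 0.06635732104379877
[ 241   99   25   64 1460] [252. 130.] ((550.1411743164062, 185.60357666015625), (45.94968032836914, 18.645654678344727), 0.6022190451622009) 0.06436344384570536
[ 506   99   39   37 1068] [525. 118.] ((573.2229614257812, -16.09632110595703), (25.433082580566406, 25.39030647277832), 59.2790412902832) 0.06635791162442484
[  86  101   38   38 1058] [104. 119.] ((551.0756225585938, 301.1656494140625), (27.38219451904297, 26.695682525634766), 53.19333267211914) 0.06434007541107051
[ 162  109   33   34 1001] [178. 125.] ((550.4467163085938, 243.58114624023438), (23.95514488220215, 24.155786514282227), 0.7391332387924194) 0.06436117746025233
[432 174  35  33 865] [449. 190.] ((516.0055541992188, 29.52790069580078), (24.887725830078125, 25.29029655456543), 11.498827934265137) 0.06634486249988575
[493 176  37  34 922] [511. 193.] ((517.1102905273438, -18.259035110473633), (25.48811912536621, 24.898509979248047), 45.21323776245117) 0.06631172901893903
```

View pics/w2.png

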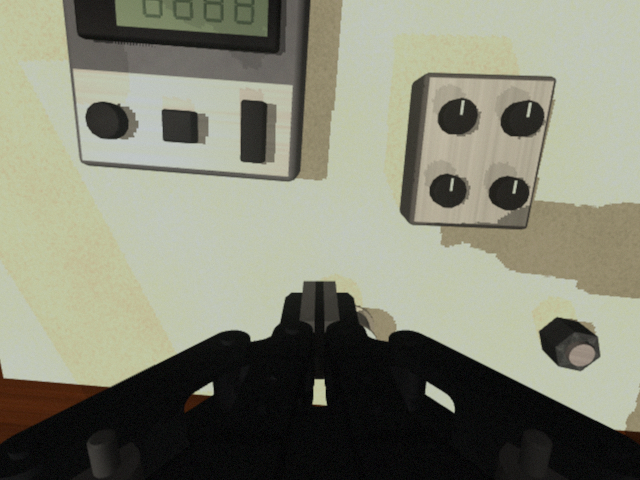

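Wrist view: round, square and bar keys at (104,119), (178,125), (252,130). The arm is lagging its command, so I hold still and read the joints.

```bash
python3 -m creep '[[0,0,0,0,0,0],[0,0,0,0,0,0],[0,0,0,0,0,0],[0,0,0,0,0,0],[0,0,0,0,0,0],[0,0,0,0,0,0],[0,0,0,0,0,0],[0,0,0,0,0,0]]'
python3 - <<'E'
from h import *
s=env.get_state(); print(s['joint_pos'],s['qvel'].round(3),s['orientation']); p=env.camera_params("wrist"); im,d=env.read_camera("wrist"); P=cloud(d,p)
print(rot(s['orientation']))
m=((P[...,2]>.061)&(P[...,2]<.068)&(d>.08)&(P[...,0]<.59)).astype(np.uint8)
n,l,st,ce=cv2.connectedComponentsWithStats(m)
for i in range(1,n):
    if st[i,4]>80: q=P[l==i]; print(ce[i].round(),cv2.minAreaRect(q[:,:2].astype(np.float32)*1000),np.median(q[:,2]))
E
```

```text
clock: 8.25
tcp_pos: [0.4816, 0.1246, 0.2058]
orientation: [-0.02, 0.999, 0.034, -0.001]
wrist_force: [0.1, -0.4, 0.4]
finger_gap: 0.0002
[ 0.06759923  0.17064403 -0.20350828  1.19796468  0.03938366  3.14058745] [-0.001 -0.001 -0.002  0.     0.001  0.001] [-0.01965766  0.9992182   0.03427584 -0.00131535]
[[ 0.99764687  0.06844638 -0.00397621]
 [ 0.0685498  -0.99687749  0.03919441]
 [-0.00128108 -0.03937475 -0.99922369]]
[460. 116.] ((571.7825927734375, 31.612937927246094), (24.493711471557617, 25.183481216430664), 4.001705646514893) 0.06644635245979527
[105. 120.] ((551.008544921875, 301.5208435058594), (27.294055938720703, 27.12241554260254), 79.09367370605469) 0.06428879898076365
[253. 130.] ((550.0938110351562, 185.40084838867188), (45.91151809692383, 18.39019012451172), 0.9154329299926758) 0.06433153315215281
[526. 118.] ((573.307373046875, -16.22589683532715), (25.28437042236328, 25.159515380859375), 3.9607019424438477) 0.06637752458007495
[179. 125.] ((550.50244140625, 243.28892517089844), (24.134746551513672, 23.922731399536133), 89.82843017578125) 0.06434244590084087
[450. 191.] ((515.8912353515625, 29.65896224975586), (25.23099708557129, 25.025941848754883), 10.533447265625) 0.0663344159948912
[512. 194.] ((517.7633666992188, -18.038576126098633), (25.18596839904785, 25.418285369873047), 62.905914306640625) 0.0662723993236704
```

Joint 6 has hit its range, since tool yaw 0 isn't reachable on this side. I'll turn the tool to yaw 90°, which suits the keys too, and work out the turn.

Run:
```python
from h import *
s=env.get_state(); A=rot(s['orientation']); D=np.array([[0,1,0],[1,0,0],[0,0,-1.]])
print(R.from_matrix(A.T@D).as_rotvec(degrees=True)); print(A.T@(np.array([.5505,.3005,.16])-s['tcp_pos']))
```

```text
[ -1.87467415  -1.63405051 -86.06199502]
[ 0.08083115 -0.1688034   0.05235526]
```

```bash
python3 -m creep '[[0.005,-0.01,0.003,-0.2,-0.2,-8],[0.015,-0.03,0.01,-0.4,-0.3,-16.5],[0.025,-0.055,0.018,-0.55,-0.5,-25],[0.037,-0.08,0.025,-0.75,-0.65,-33.5],[0.05,-0.11,0.033,-0.9,-0.8,-42],[0.062,-0.135,0.041,-1.1,-1,-50.5],[0.074,-0.155,0.048,-1.3,-1.1,-59],[0.081,-0.169,0.052,-1.5,-1.3,-67.5]]'
python3 - <<'E'
from h import *
s=env.get_state(); A=rot(s['orientation']); D=np.array([[0,1,0],[1,0,0],[0,0,-1.]])
print(s['joint_pos'].round(2),R.from_matrix(A.T@D).as_rotvec(degrees=True)); print(A.T@(np.array([.5505,.3005,.16])-s['tcp_pos']))
E
```

```text
clock: 9.1
tcp_pos: [0.551, 0.3022, 0.1594]
orientation: [-0.004, 0.81, 0.587, -0.001]
wrist_force: [0.4, -0.3, 0.3]
finger_gap: -0.0005
[0.37 0.45 0.06 1.19 0.01 2.26] [ -0.41688375  -0.30211399 -18.14806483]
[-1.75634620e-03  6.91130921e-05 -6.38749212e-04]
```

```bash
python3 -m creep '[[0,0,0.01,-0.2,-0.1,-8],[-0.001,0,0.025,-0.4,-0.3,-16],[-0.001,0,0.045,-0.4,-0.3,-18],[-0.001,0,0.06,-0.4,-0.3,-18],[-0.001,0,0.075,-0.4,-0.3,-18],[-0.001,0,0.084,-0.4,-0.3,-18],[-0.001,0,0.087,-0.4,-0.3,-18],[-0.001,0,0.087,-0.4,-0.3,-18]]'
python3 -m creep '[[0,0,0.002,0,0,0],[0,0,0.004,0,0,0],[0,0,0.006,0,0,0],[0,0,0.008,0,0,0],[0,0,0.01,0,0,0],[0,0,0.012,0,0,0],[0,0,0.0135,0,0,0],[0,0,0.0145,0,0,0]]'
```

```text
clock: 9.9
tcp_pos: [0.5497, 0.3003, 0.0732]
orientation: [-0.0, 0.711, 0.704, -0.0]
wrist_force: [-0.4, 0.4, 0.0]
finger_gap: 0.0001
clock: 10.7
tcp_pos: [0.5499, 0.3003, 0.0589]
orientation: [0.0, 0.711, 0.704, 0.0]
wrist_force: [-0.0, -0.9, 1.8]
finger_gap: 0.0001
```

```bash
python3 -m creep '[[0,0,0.0005,0,0,0],[0,0,0.001,0,0,0],[0,0,0.0015,0,0,0],[0,0,0.002,0,0,0],[0,0,0.0025,0,0,0],[0,0,0.003,0,0,0],[0,0,0.003,0,0,0],[0,0,0.003,0,0,0]]'
```

```text
clock: 11.5
tcp_pos: [0.55, 0.3004, 0.058]
orientation: [0.0, 0.711, 0.704, 0.001]
wrist_force: [-3.9, -2.1, 14.2]
finger_gap: 0.0002
```

Hard stop at 58 mm, so the round key is fully in. I lift and move over to the bar key.

```bash
python3 -m creep '[[0,0,-0.01,0,0,0],[0,0,-0.03,0,0,0],[0,0,-0.06,0,0,0],[0,0,-0.09,0,0,0],[-0.03,0,-0.1,0,0,0],[-0.07,0,-0.1,0,0,0],[-0.105,0,-0.1,0,0,0],[-0.116,0,-0.1,0,0,0]]'
python3 -m creep '[[0,0,0,0,0,0],[0,0,0,0,0,0],[0,0,0,0,0,0],[0,0,0,0,0,0],[0,0,0,0,0,0],[0,0,0,0,0,0],[0,0,0,0,0,0],[0,0,0,0,0,0]]'
python3 - <<'E'
from h import *
s=env.get_state(); p=env.camera_params("wrist"); im,d=env.read_camera("wrist"); P=cloud(d,p)
cv2.imwrite("pics/w3.png",im);print(s['tcp_pos'])
m=((P[...,2]>.0555)&(P[...,2]<.068)&(d>.08)&(P[...,0]<.59)&(P[...,1]>.15)).astype(np.uint8)
n,l,st,ce=cv2.connectedComponentsWithStats(m)
for i in range(1,n):
    if st[i,4]>80: q=P[l==i]; print(ce[i].round(),cv2.minAreaRect(q[:,:2].astype(np.float32)*1000),np.median(q[:,2]))
E
```

```text
clock: 12.3
tcp_pos: [0.5485, 0.1816, 0.156]
orientation: [0.0, 0.712, 0.703, -0.0]
wrist_force: [0.2, 0.2, 0.8]
finger_gap: -0.0001
clock: 13.1
tcp_pos: [0.5487, 0.1844, 0.1558]
orientation: [-0.0, 0.71, 0.704, 0.0]
wrist_force: [0.5, -0.2, 0.0]
finger_gap: -0.0002
[0.54866518 0.18442731 0.15581376]
[319.  52.] ((550.7335205078125, 302.45758056640625), (27.41153907775879, 27.006345748901367), 88.39990234375) 0.05840336382265246
[319. 149.] ((550.4492797851562, 244.5464324951172), (23.020156860351562, 23.900529861450195), 89.29383087158203) 0.06440530560342733
[320. 236.] ((549.9252319335938, 187.00401306152344), (17.842605590820312, 45.966590881347656), 89.74168395996094) 0.06435004286983963
```

View pics/w3.png

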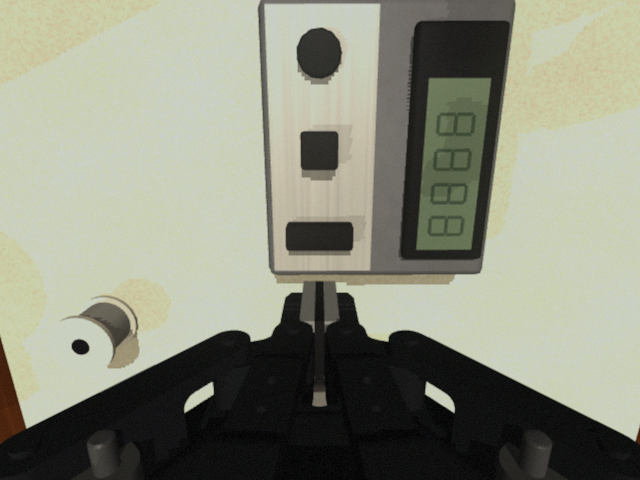

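Wrist view: round key (319,52) is in at 58.4 mm; square (319,149) and bar (320,236) are up at 64.4 mm. The bar is centred in line with the tool, so I press it.

```bash
python3 -m creep '[[0.001,0.001,0.012,0,0,0],[0.001,0.001,0.03,0,0,0],[0.001,0.001,0.05,0,0,0],[0.001,0.001,0.068,0,0,0],[0.001,0.001,0.08,0,0,0],[0.001,0.001,0.085,0,0,0],[0.001,0.001,0.085,0,0,0],[0.001,0.001,0.085,0,0,0]]'
python3 -m creep '[[0,0,0.002,0,0,0],[0,0,0.004,0,0,0],[0,0,0.006,0,0,0],[0,0,0.008,0,0,0],[0,0,0.01,0,0,0],[0,0,0.012,0,0,0],[0,0,0.014,0,0,0],[0,0,0.0155,0,0,0]]'
python3 -m creep '[[0,0,0,0,0,0],[0,0,0,0,0,0],[0,0,0,0,0,0],[0,0,0,0,0,0],[0,0,0,0,0,0],[0,0,0,0,0,0],[0,0,0,0,0,0],[0,0,0,0,0,0]]'
```

```text
clock: 13.95
tcp_pos: [0.5502, 0.1854, 0.0714]
orientation: [0.0, 0.711, 0.704, 0.001]
wrist_force: [-0.2, 0.0, -0.3]
finger_gap: 0.0003
clock: 14.75
tcp_pos: [0.5501, 0.1853, 0.0576]
orientation: [0.0, 0.711, 0.704, 0.001]
wrist_force: [-8.1, -2.5, 26.8]
finger_gap: 0.0001
clock: 15.55
tcp_pos: [0.55, 0.1854, 0.0578]
orientation: [0.001, 0.711, 0.704, 0.001]
wrist_force: [-6.1, -1.0, 17.8]
finger_gap: -0.0001
```

```bash
python3 -m creep '[[0,0,0,0,0,0],[0,0,-0.01,0,0,0],[0,0,-0.03,0,0,0],[0,0,-0.06,0,0,0],[0,0,-0.09,0,0,0],[0,0,-0.11,0,0,0],[0,0,-0.12,0,0,0],[0,0,-0.12,0,0,0]]'
python3 - <<'E'
from h import *
p=env.camera_params("wrist"); im,d=env.read_camera("wrist"); P=cloud(d,p)
m=((P[...,2]>.0555)&(P[...,2]<.068)&(d>.08)&(P[...,0]<.59)&(P[...,1]>.15)).astype(np.uint8)
n,l,st,ce=cv2.connectedComponentsWithStats(m)
for i in range(1,n):
    if st[i,4]>80: q=P[l==i]; print(ce[i].round(),cv2.minAreaRect(q[:,:2].astype(np.float32)*1000),np.median(q[:,2]))
p=env.camera_params("side"); im,d=env.read_camera("side"); P=cloud(d,p)
m=(P[...,2]>.036)&(P[...,2]<.0455)&(d>0)&(P[...,1]<-.17)
n,l,st,_=cv2.connectedComponentsWithStats(m.astype(np.uint8));i=1+np.argmax(st[1:,4]);print('block',cv2.minAreaRect(P[l==i][:,:2].astype(np.float32)*1000))
c=np.array([.5625,-.2585]);a=np.radians(3.2);q=(P[...,:2]-c)@np.array([[np.cos(a),-np.sin(a)],[np.sin(a),np.cos(a)]])
for x in (-60,-50,-40,-30,-20,-14):
    k=(abs(q[...,0]*1000-x)<3)&(abs(q[...,1])<.008); print(x,np.median(P[...,2][k]).round(4))
cv2.imwrite("pics/side1.png",im)
E
```

```text
clock: 16.35
tcp_pos: [0.5505, 0.1854, 0.1765]
orientation: [0.001, 0.711, 0.704, 0.001]
wrist_force: [-0.2, 0.1, 0.3]
finger_gap: 0.0001
[316.  60.] ((550.8767700195312, 302.1017150878906), (27.185251235961914, 26.765033721923828), 87.82381439208984) 0.05837317171678463
[316. 150.] ((550.2381591796875, 244.52532958984375), (22.992755889892578, 23.64487075805664), 89.44149017333984) 0.06440932300314908
[317. 230.] ((550.0460205078125, 186.97775268554688), (17.909812927246094, 45.90547180175781), 89.54988098144531) 0.06431817560790684
block ((561.439697265625, -259.9476623535156), (159.2733917236328, 84.9228744506836), 3.3904831409454346)
-60 0.0667
-50 0.0628
-40 0.0593
-30 0.0582
-20 0.0583
-14 0.0583
```

View pics/side1.png

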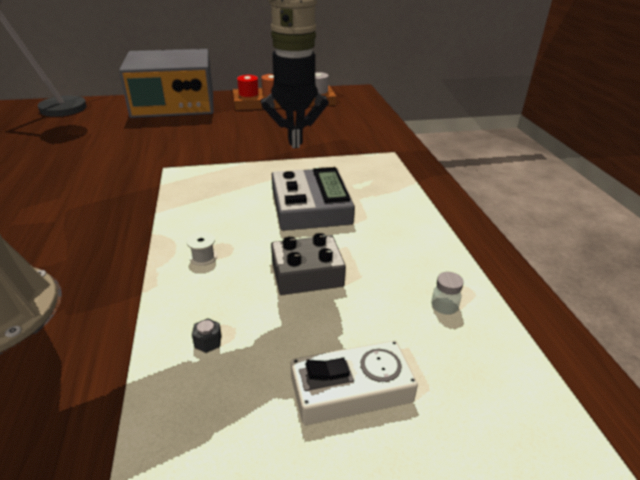

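The side view shows everything where it started, the gripper clear of the meter at (296,130), and the rocker's socket end down at (340,370). All checks agree, so I hand in.

```bash
python3 -c "
from workcell import env
print(env.hand_in())"
```

```text
the job is handed in; nothing more can be done
None
```

The reading was started in the order asked, with closed fingers, and handed in at about 16.5 s of the 48 s allowed.

- **Rocker:** I pushed it at the socket end until it stopped hard at 58 mm (about 14 N). Depth afterwards shows that half level at 58 mm and the outer half raised, so it is fully on.
- **Round key:** I pushed it to a hard stop at 58 mm (about 14 N). It has stayed in, with its top at 58.4 mm.
- **Bar key:** I pressed it to its stop, held it for about 1 s and let go. It came back up to 64.3 mm. The force read 27 N at the end of the press and 18 N during the hold.
- **Square key:** It was never touched and still stands at 64.4 mm.
- **Positions:** The block measures within about 1 mm of its start and the meter keys did not shift. The other items look unmoved in the last side picture. The robot was clear of everything at hand-in.

**Disagreements:**
- The cameras differed by 2–4 mm on the meter's y position, which did not matter for these key sizes.
- On the way to the meter the last joint reached the end of its range, which tilted the tool by about 2°. I turned the tool 90° and corrected the tilt before pressing anything.

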